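# Set and clamp the fence of the die-saw jig

## Task

The stone die block marks where the fence of the saw jig has to stand: slide the fence along its slots so that it pushes the block up to the end jaw and holds it lightly there, pressing the jaw's springy pad in by about a millimetre and never hard onto its stop, because the stone chips. Then, with the fence left standing there, turn the wing knob clockwise until the fence is clamped tight, and let go. Do not disturb the other things on the bench.

Things in the scene. Friction and masses are not known exactly. Their poses are not given: they have to be found in the camera images.
- jig: The saw jig, fixed to the bench: an aluminium base plate 112 x 264 x 14 mm. Origin: centre of its underside. z is up; +y runs along the plate's length from the clamp end to the end jaw; the fence slides along +y. A low bolt head, 26 mm above the bench, stands in the fence's second slot at x = +28, y = -55 mm.
- fence: The steel fence, an L-shaped bracket: a foot 94 x 116 x 8 mm with two slots along the jig's y, lying on the base plate, and at its +y end an upright 12 mm thick, 94 mm wide up to 44 mm above the bench and 60 mm wide from there to its top, 92 mm above the bench. Origin: middle of the lower edge of the upright's front face (towards the block). Axes as the jig's; moves only along y.
- fence_grip (a point): A point in the middle of the fence's upright (half-way through its 12 mm thickness), 78 mm above the bench and 14 mm below the upright's top edge, where it can be pinched across the thickness (along the jig's y). Axes as the jig's.
- fence_face (a point): A point in the middle of the fence's front face, 28 mm above the bench, 6 mm further along the jig's +y than fence_grip. Axes as the jig's.
- fence_slide (a joint): Position of the fence along its slots, m: 0 at the clamp end, growing towards the end jaw, at most 0.060. The block reaches the jaw's pad somewhere between 0.046 and 0.054. The fence drags in its slots with a steady 9 N or so, also at rest, so it stays where it is left against the sprung pad; the block adds up to 1.2 N of drag.
- die_block: The loose sand-coloured stone die block, 51 x 56 x 27 mm, 0.08 to 0.13 kg, standing on the base plate between the fence and the end jaw, its 56 mm length (its y axis) along the jig's y. Origin: centre of its underside.
- block_center (a point): Centre of the die block, half-way up (27.5 mm above the bench). Beyond it at the plate's +y end stands the dark steel end jaw, 92 mm wide, its top 60 mm above the bench, with a rubber pad on its face at y = 90 to 98 mm in the jig's frame: how far is not measured. The pad is sprung: it gives from 1.5 N on, 1 mm for each further 3 N, to a hard stop after 3 mm (10.5 N).
- clamp (a joint): Turn of the black wing knob, rad: grows clockwise seen from above, 0 to 1.5 (hard stop). Loose up to about 0.7, where its washer meets the fence's foot; from there it presses harder as it turns; the fence is tight from about 1.05 on. It turns stiffly (about 0.16 N m, up to 0.3 N m when tight) and stays where it is left.
- wing_grip (a point): Middle of the knob's upright wing, on the knob's axis, 54 mm above the bench. The wing is a bar 42 mm long (its x axis), 12 mm thick (its y axis) and 28 mm high, its top 66 mm above the bench; it turns with the knob. The axis is fixed to the jig at x = -28 mm, y = -55 mm.
- washer: The small steel washer, 20 mm across, under the wing knob; turning the knob clockwise drives it down by 3 mm per radian onto the fence's foot. Origin: centre of its underside.
- marker_pen: Bystander: a white marker pen, 124 mm long, lying near the jig.
- study_model: Bystander: a pale blue dental study model, 84 x 75 x 39 mm.
- wax_tin: Bystander: a round steel tin, 70 mm across, 22 mm high.
- carver: Bystander: a thin steel carver, 178 mm long, lying flat.
Not all that is in view belongs to the job. Leave any yellow look-alike of the die_block alone.

How it is judged:
By the outcome, as a careful person would: the job done as asked, in the order asked, and still so for the second after the job is handed in, with the robot touching nothing.
It also fails if it takes over 72 s, if anything falls off the work surface, if the arm or the gripper's body presses on something with over 40 N, if the wrist force passes 120 N, or if a joint passes its speed limit or range.

## Robot

A 7-joint arm with a two-finger parallel gripper is mounted at the origin on a cart in front of the work surface, level with it; the furniture and walls round the work are solid. World frame = base frame: x ahead of the robot, y to its left, z up, the work surface at z = 0. Lengths are in m, angles in rad, forces in N, time in s.
With the tool pointing down it reaches from about 0.425 to 1.025 m from the base axis. Payload 9.4 kg.
Tool frame: the origin (TCP) lies at the very end of the fingers, on their centre line; the grasp point (between the pads) lies 19 mm behind it; z points along the fingers, y is the line along which they close (so a half turn about z gives the same grasp; the last joint's range is limited). The gripper opens to 85 mm and grips with 20 to 120 N. Pads are 22 mm wide; open, the fingers measure 114 mm over their backs; the gripper's body (76 mm by 85 mm) begins 54 mm behind the grasp point. The pads swing forward as they close: fully open they stand 13 mm farther back than shut.
Start: joints at [-1.322, 0.599, -0.003, 1.599, 0.002, 0.943, -0.08], TCP at [0.232, 0.687, 0.231] pointing down, gripper open.
Joint ranges: [-2.57, 2.57], [-0.35, 1.97], [-1.29, 1.29], [0.11, 2.56], [-1.05, 4.19], [0.11, 1.86], [-2.63, 2.63]. Speed limits (rad/s): [2.22, 2.22, 3.01, 3.01, 3.14, 3.14, 3.14].

## Interface

Orientations are given as [roll, pitch, yaw] about the fixed x, y, z axes, in that order (R = Rz(yaw) Ry(pitch) Rx(roll)).
In Python, from station import manip, imaging, search_frame gives the robot as it stands. The module is installed in compiled form; this text tells all that it offers.
- The arm moves only by the shell command python3 -m jog 'ROWS' [FORCE]. ROWS is JSON, a list of rows, each an object with "translation": the shift along the tool's x, y, z in m, a list of three; "roll": the turn about the tool's z in degrees; "claw": the opening, from -1 (shut) to 1 (fully open). A call has 1 to 5 rows; each row shifts and turns the commanded pose from where the row before left it, along the tool's axes as they then stand; what a row does not reach is not made up. A row lasts 1/12 s, in which the tool goes at most 41.7 mm and 7.16 degrees, less where a joint would pass 70% of its speed; a pose out of reach is approached as far as the arm can. A call is refused whole if a number of a shift passes 0.0417 or a number of a turn 7.16, either way. A call with a gripper value outside its range is refused whole. The fingers move at their own pace and stop on an object; FORCE is the grip in N (left out, the last holds). Time passes only in rows, so rows that do not move let the fingers close. It gives the time, the measured TCP pose, the force, the opening and the grip force at its end, in the units of the state.
- manip.get_state(): the state, without advancing time (a new reading comes with each control period).
- imaging.grab_frame(name): name is "scene" or "top"; returns a dict with "color" (480x640x3 uint8, blue, green, red), "fx", "fy", "cx", "cy" (pixels), "R" (3x3) and "t" (3): a world point X has camera coordinates R X + t. Camera axes: x right, y down, z forward; pixel columns grow to the right and rows downward; lengths in m; the calibration is good to about 2 mm. A picture is of the moment at which its call begins. There is no depth.
- manip.finish_job(): hands the job in; it is judged then, once.
Trained networks look in a picture, given as the dict that the camera call returned (one of the last four; its "shot" number tells which), for a name from the list of things; names that differ only in an ending like _2 or _b are one class to them, and where a whole thing is asked for, a point or a joint stands for the part that bears it (a point fixed in the world has none). Each returns a list of dicts, best first, with "score" (0 to 1); they miss things now and then, are a little off and sometimes report something else, mostly with a low value. They report only what shows in the picture. A call takes as long as a camera call. They do not tell look-alikes from the thing itself.
- search_frame(picture, target): "centre" ([x, y, z] in m, in world coordinates, good to about 4 mm: the middle of the surface that is visible of it).
The state is a dict: "t": time; "qpos": joint angles; "joint_velocities": joint speeds; "joint_efforts": joint torques, N m; "position": TCP position; "ee_rot": TCP orientation; "force": force on the tool from outside, world axes, zero at the start; "torque": the same for the moment, N m; "grip_width": finger opening in m; "finger_force": force on a finger pad.
Only numpy, scipy, OpenCV 4.12 (cv2) and the standard library are available. Lean on these libraries where they do the work, as an engineer would, in place of code of your own. Each camera call takes 0.05 s, during which the arm holds its last target. There are 200 camera calls.

## Working session

There is one attempt and no reset: what is moved stays moved. The work goes in short steps, Python scripts to look and compute and a shell command to move; the robot and the scene stay as the last step left them, time stands still between calls to the robot, and variables do not carry over. Pictures are saved under pics/ and viewed, at most 10 in all, crops included, and the job is handed in when it is done.

```bash
mkdir -p pics; cat > h.py <<'E'
from station import manip, imaging, search_frame
import numpy as np, cv2
def px(f,X):
    c=f["R"]@np.array(X)+np.array(f["t"]); return [round(float(f["fx"]*c[0]/c[2]+f["cx"]),1),round(float(f["fy"]*c[1]/c[2]+f["cy"]),1)]
def ray(f,u,v,z):
    R=np.array(f["R"]);t=np.array(f["t"]);o=-R.T@t
    d=R.T@np.array([(u-f["cx"])/f["fx"],(v-f["cy"])/f["fy"],1]); return o+d*(z-o[2])/d[2]
E
python3 - <<'E'
from h import *
for n in ("scene","top"):
    f=imaging.grab_frame(n); cv2.imwrite(f"pics/{n}0.png",f["color"]); print(n,f["fx"],(-np.array(f["R"]).T@np.array(f["t"])).round(3))
    for k in ("jig","fence","fence_grip","fence_face","die_block","wing_grip","washer","marker_pen","study_model","wax_tin","carver"):
        print(k,[(np.round(r["centre"],3).tolist(),round(r["score"],2),px(f,r["centre"])) for r in search_frame(f,k)][:3])
s=manip.get_state();print({k:np.round(v,3).tolist() for k,v in s.items()})
E
```

```text
scene 523.6605527736481 [ 0.145 -0.506  0.602]
jig [([0.52, -0.108, 0.023], 0.77, [358.7, 321.0]), ([0.553, -0.009, 0.041], 0.56, [333.9, 269.4])]
fence [([0.524, -0.116, 0.025], 0.62, [364.2, 322.0])]
fence_grip [([0.525, -0.113, 0.02], 0.73, [363.5, 323.3]), ([0.476, -0.002, 0.014], 0.19, [294.1, 299.9])]
fence_face [([0.525, -0.117, 0.021], 0.59, [365.0, 324.3])]
die_block [([0.608, 0.188, 0.023], 0.91, [291.2, 212.2]), ([0.487, 0.139, 0.028], 0.89, [251.7, 247.3]), ([0.407, 0.211, 0.025], 0.8, [191.7, 246.8])]
wing_grip [([0.494, -0.106, 0.051], 0.92, [344.8, 316.0])]
washer []
marker_pen [([0.474, -0.002, 0.013], 0.85, [292.6, 300.8])]
study_model [([0.655, -0.108, 0.02], 0.9, [421.4, 284.4])]
wax_tin [([0.678, -0.025, 0.016], 0.77, [395.1, 254.8])]
carver [([0.487, -0.23, 0.001], 0.62, [399.9, 396.3])]
top 508.7097188865983 [0.381 0.015 1.098]
jig [([0.527, -0.086, 0.016], 0.94, [365.0, 263.6])]
fence [([0.522, -0.128, 0.022], 0.74, [384.8, 265.4])]
fence_grip [([0.523, -0.124, 0.022], 0.63, [383.0, 265.2])]
fence_face [([0.521, -0.128, 0.023], 0.61, [385.3, 265.8])]
die_block 
[... 173 characters left out ...]
6], 0.67, [375.6, 273.1])]
washer []
marker_pen [([0.478, 0.007, 0.008], 0.6, [321.8, 287.3])]
study_model [([0.658, -0.101, 0.019], 0.72, [370.3, 204.0])]
wax_tin [([0.685, -0.013, 0.017], 0.79, [329.9, 192.7])]
carver [([0.487, -0.231, 0.004], 0.59, [431.9, 282.3]), ([0.53, -0.087, 0.016], 0.59, [365.3, 262.2])]
{'t': 1.2, 'qpos': [-1.322, 0.599, -0.002, 1.599, 0.002, 0.943, -0.08], 'joint_velocities': [0.001, 0.001, -0.0, 0.002, -0.0, -0.001, 0.001], 'joint_efforts': [0.0, -77.621, 1.564, -25.838, 0.012, 0.002, 0.0], 'position': [0.232, 0.687, 0.231], 'ee_rot': [3.142, 0.0, 2.816], 'force': [0.212, -0.215, 0.343], 'torque': [0.019, -0.023, 0.026], 'finger_force': 0.0, 'grip_width': 0.085}
```

```bash
python3 - <<'E'
import cv2
a=cv2.imread("pics/top0.png");c=a[180:330,290:460]
cv2.imwrite("pics/top0c.png",cv2.resize(c,None,fx=4,fy=4,interpolation=cv2.INTER_CUBIC)[:600,:800])
E
```

```text
(no output)
```

View pics/scene0.png

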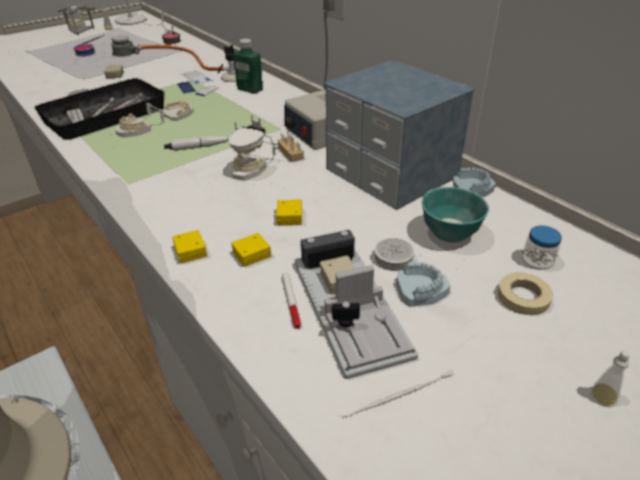

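View pics/top0c.png

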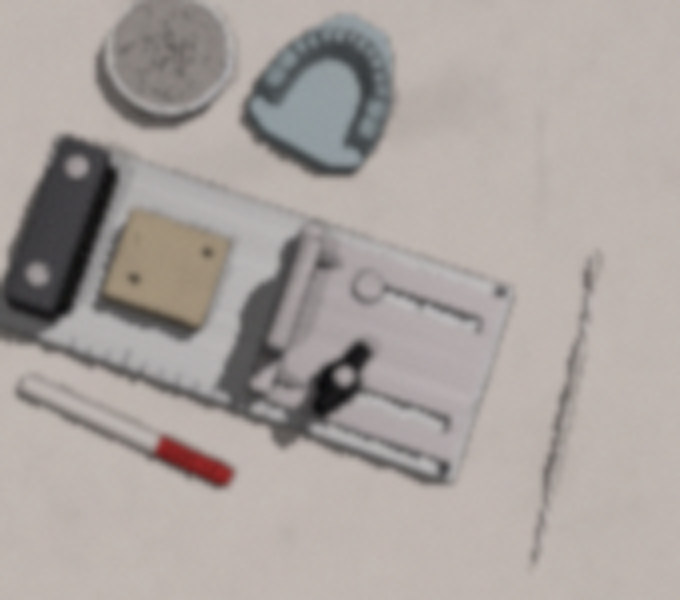

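The target is the sand-coloured block on the jig plate, at scene (340,272) and top (331,246). The three yellow ones, at scene (290,212), (252,247) and (190,247), are look-alikes: wrong colour and off the jig. The enlarged crop confirms the sand block between the fence and the dark jaw. The fence upright is at top (364,252) and the wing knob at top (376,273).

Next I fit the jig pose and check it with an overlay.

```bash
cat >> h.py <<'E'
def J(p,X):
    c,s=np.cos(p[2]),np.sin(p[2]); return [p[0]+c*X[0]-s*X[1],p[1]+s*X[0]+c*X[1],X[2]]
E
python3 - <<'E'
from h import *
from scipy.optimize import least_squares
f=imaging.grab_frame("top"); g=imaging.grab_frame("scene")
cr=lambda u,v:(290+u/4,180+v/4)
obs=[((.056,-.132,.014),cr(513,290)),((-.056,-.132,.014),cr(452,481)),((.056,.132,.014),cr(66,137)),((.028,-.055,.026),cr(369,286))]
r=least_squares(lambda p:np.ravel([np.subtract(px(f,J(p,X)),o) for X,o in obs]),[.527,-.086,1.2])
p=r.x;print(p,r.fun.round(1)); np.save("jig.npy",p)
# wing axis & fence front top
print("knob",J(p,(-.028,-.055,.066)))
inv=lambda w:(lambda d:(np.cos(p[2])*d[0]+np.sin(p[2])*d[1],-np.sin(p[2])*d[0]+np.cos(p[2])*d[1]))(np.array(w[:2])-p[:2])
for n,(u,v),z in [("upA",(310,232),.092),("upB",(285,350),.092),("blk",(167,267),.041),("w1",(362,347),.066),("w2",(330,408),.066)]:
    w=ray(f,*cr(u,v),z); print(n,w.round(4),np.round(inv(w),4))
def draw(im,F,pts,col,k,o):
    q=np.array([[(a-o[0])*k,(b-o[1])*k] for a,b in (px(F,J(p,X)) for X in pts)]).round().astype(int)
    cv2.polylines(im,[q],True,col,1)
out=[]
for F,(x,y) in ((f,(300,195)),(g,(285,220))):
    k=4;im=cv2.resize(F["color"][y:y+150,x:x+125 if F is f else x+140],None,fx=3,fy=3,interpolation=cv2.INTER_CUBIC);k=3
    B=lambda x0,x1,y0,y1,z:[(x0,y0,z),(x1,y0,z),(x1,y1,z),(x0,y1,z)]
    draw(im,F,B(-.056,.056,-.132,.132,.014),(0,0,255),k,(x,y))
    for Y,c in ((-.03,(0,255,0)),(-.018,(255,0,0))): draw(im,F,[(-.03,Y,.092),(.03,Y,.092)],c,k,(x,y))
    draw(im,F,[(-.03,-.055,.066),(-.026,-.055,.066)],(0,255,255),k,(x,y)); draw(im,F,[(.026,-.055,.026),(.03,-.055,.026)],(255,0,255),k,(x,y))
    out.append(im)
cv2.imwrite("pics/ov.png",np.hstack(out))
E
```

```text
[ 0.527 -0.086  1.2  ] [-57.1 -53.2   6.3 -83.4  12.5  98.4 -20.4 -16.7]
knob [np.float64(0.5681161326028505), np.float64(-0.1320267709032994), 0.066]
upA [ 0.569  -0.0853  0.092 ] [ 0.0159 -0.0389]
upB [ 0.5093 -0.0711  0.092 ] [0.0075 0.0218]
blk [ 0.5606 -0.0144  0.041 ] [ 0.0789 -0.0054]
w1 [ 0.5138 -0.1128  0.066 ] [-0.0298  0.0026]
w2 [ 0.4827 -0.0955  0.066 ] [-0.0249  0.0378]
```

View pics/ov.png

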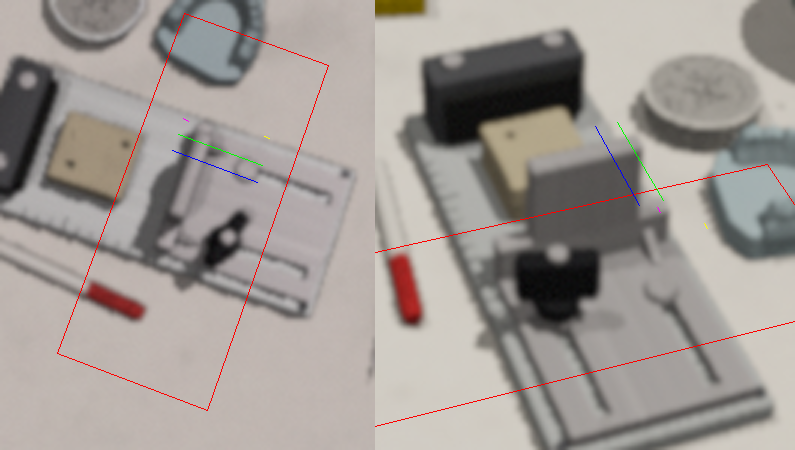

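The overlay missed because rounding in px() stalled the optimiser, and my starting yaw was wrong. I'll fix both and refit.

```bash
sed -i 's/round(float(\([^)]*\)),1)/float(\1)/g' h.py
sed -n 4p h.py
python3 - <<'E'
from h import *
from scipy.optimize import least_squares
f=imaging.grab_frame("top"); g=imaging.grab_frame("scene")
cr=lambda u,v:(290+u/4,180+v/4)
sc=lambda u,v:(285+(u-375)/3,220+v/3)
obs=[(f,(.056,-.132,.014),cr(513,290)),(f,(-.056,-.132,.014),cr(452,481)),(f,(.056,.132,.014),cr(66,137)),(f,(.028,-.055,.026),cr(369,286)),
 (g,(.056,-.132,.014),sc(769,391)),(g,(-.056,-.132,.014),sc(552,437)),(g,(.028,-.055,.026),sc(660,291))]
r=least_squares(lambda p:np.ravel([np.subtract(px(F,J(p,X)),o) for F,X,o in obs]),[.527,-.086,-.35])
p=r.x;print(p,r.fun.round(1)); np.save("jig.npy",p)
print("knob",J(p,(-.028,-.055,.066)))
inv=lambda w:(lambda d:(np.cos(p[2])*d[0]+np.sin(p[2])*d[1],-np.sin(p[2])*d[0]+np.cos(p[2])*d[1]))(np.array(w[:2])-p[:2])
for n,F,(u,v),z in [("upA",f,cr(310,232),.092),("upB",f,cr(285,350),.092),("blk",f,cr(167,267),.041),("w1",f,cr(362,347),.066),("w2",f,cr(330,408),.066),
  ("sA",g,sc(530,163),.092),("sB",g,sc(640,137),.092),("sw1",g,sc(516,256),.066),("sw2",g,sc(600,250),.066),("wc",f,cr(347,375),.068),("sc",g,sc(558,252),.068)]:
    w=ray(F,*F is f and (u,v) or (u,v),z); print(n,w.round(4),np.round(inv(w),4))
def draw(im,F,pts,col,k,o):
    q=np.array([[(a-o[0])*k,(b-o[1])*k] for a,b in (px(F,J(p,X)) for X in pts)]).round().astype(int)
    cv2.polylines(im,[q],True,col,1)
out=[]
for F,(x,y) in ((f,(300,195)),(g,(285,220))):
    im=cv2.resize(F["color"][y:y+150,x:x+125 if F is f else x+140],None,fx=3,fy=3,interpolation=cv2.INTER_CUBIC);k=3
    B=lambda x0,x1,y0,y1,z:[(x0,y0,z),(x1,y0,z),(x1,y1,z),(x0,y1,z)]
    draw(im,F,B(-.056,.056,-.132,.132,.014),(0,0,255),k,(x,y))
    for Y,c in ((-.03,(0,255,0)),(-.018,(255,0,0))): draw(im,F,[(-.03,Y,.092),(.03,Y,.092)],c,k,(x,y))
    draw(im,F,[(-.03,-.055,.066),(-.026,-.055,.066)],(0,255,255),k,(x,y)); draw(im,F,[(.026,-.055,.026),(.03,-.055,.026)],(255,0,255),k,(x,y))
    out.append(im)
cv2.imwrite("pics/ov2.png",np.hstack(out))
E
```

```text
c=f["R"]@np.array(X)+np.array(f["t"]); return [float(f["fx"]*c[0]/c[2]+f["cx"]),float(f["fy"]*c[1]/c[2]+f["cy"])]
[ 0.54633016 -0.05705713 -0.3656506 ] [-0.8 -0.4 -2.1  0.7 -3.3 -3.5 -2.  -0.5  1.8  2.5 -0.2  6.8 -0.3 -3.1]
knob [np.float64(0.5005155728250752), np.float64(-0.09840955484556149), 0.066]
upA [ 0.569  -0.0853  0.092 ] [ 0.0313 -0.0182]
upB [ 0.5093 -0.0711  0.092 ] [-0.0295 -0.0264]
blk [ 0.5606 -0.0144  0.041 ] [-0.0019  0.0449]
w1 [ 0.5138 -0.1128  0.066 ] [-0.0105 -0.0637]
w2 [ 0.4827 -0.0955  0.066 ] [-0.0457 -0.0587]
sA [ 0.5118 -0.0653  0.092 ] [-0.0293 -0.0201]
sB [ 0.5665 -0.0847  0.092 ] [ 0.0288 -0.0186]
sw1 [ 0.4829 -0.0901  0.066 ] [-0.0474 -0.0535]
sw2 [ 0.5168 -0.1123  0.066 ] [-0.0078 -0.0621]
wc [ 0.4992 -0.1045  0.068 ] [-0.027  -0.0611]
sc [ 0.499  -0.1022  0.068 ] [-0.0281 -0.0591]
```

View pics/ov2.png

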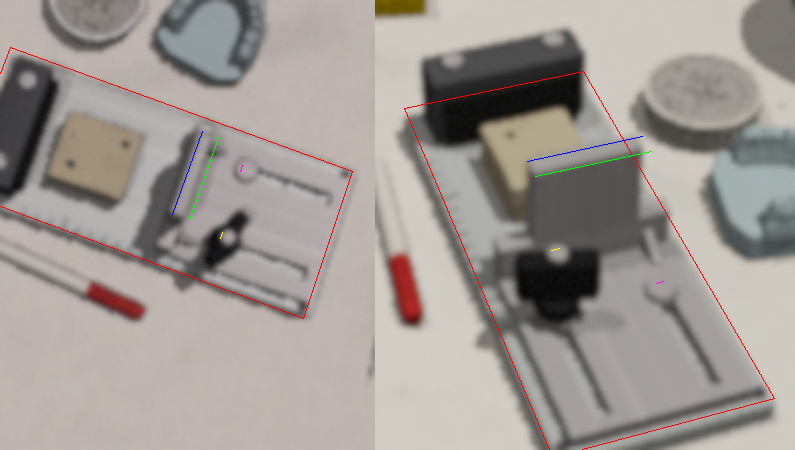

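```bash
python3 - <<'E'
from h import *
from scipy.optimize import least_squares
f=imaging.grab_frame("top"); g=imaging.grab_frame("scene")
cr=lambda u,v:(290+u/4,180+v/4)
sc=lambda u,v:(285+(u-375)/3,220+v/3)
obs=[(f,(.056,-.132,.014),cr(513,290)),(f,(-.056,-.132,.014),cr(452,481)),(f,(.028,-.055,.026),cr(369,286)),(f,(-.028,-.055,.067),cr(346,375)),
 (g,(.056,-.132,.014),sc(769,391)),(g,(.028,-.055,.026),sc(660,291)),(g,(-.028,-.055,.067),sc(558,253))]
r=least_squares(lambda p:np.ravel([np.subtract(px(F,J(p,X)),o) for F,X,o in obs]),[.527,-.086,-.35],loss="soft_l1")
p=r.x;print(p,r.fun.round(1)); np.save("jig.npy",p)
print("knob",J(p,(-.028,-.055,.066)))
inv=lambda w:(lambda d:(np.cos(p[2])*d[0]+np.sin(p[2])*d[1],-np.sin(p[2])*d[0]+np.cos(p[2])*d[1]))(np.array(w[:2])-p[:2])
for n,F,(u,v),z in [("upA",f,cr(310,232),.092),("upB",f,cr(285,350),.092),("blk",f,cr(167,267),.041),("w1",f,cr(362,347),.066),("w2",f,cr(330,408),.066),
  ("sA",g,sc(530,163),.092),("sB",g,sc(640,137),.092),("sw1",g,sc(516,256),.066),("sw2",g,sc(600,250),.066)]:
    w=ray(F,u,v,z); print(n,w.round(4),np.round(inv(w),4))
def draw(im,F,pts,col,k,o):
    q=np.array([[(a-o[0])*k,(b-o[1])*k] for a,b in (px(F,J(p,X)) for X in pts)]).round().astype(int)
    cv2.polylines(im,[q],True,col,1)
out=[]
B=lambda x0,x1,y0,y1,z:[(x0,y0,z),(x1,y0,z),(x1,y1,z),(x0,y1,z)]
for F,(x,y) in ((f,(300,195)),(g,(285,220))):
    k=3;im=cv2.resize(F["color"][y:y+150,x:x+125 if F is f else x+140],None,fx=3,fy=3,interpolation=cv2.INTER_CUBIC)
    draw(im,F,B(-.056,.056,-.132,.132,.014),(0,0,255),k,(x,y))
    draw(im,F,B(-.03,.03,-.026,-.014,.092),(0,255,0),k,(x,y))
    a=-.2
    d=np.array([np.cos(a),np.sin(a)])*.021;n=np.array([-np.sin(a),np.cos(a)])*.006;c=np.array([-.028,-.055])
    draw(im,F,[(*(c+s*d+t*n),.066) for s,t in((-1,-1),(1,-1),(1,1),(-1,1))],(0,255,255),k,(x,y))
    out.append(im)
cv2.imwrite("pics/ov3.png",np.hstack(out))
E
```

```text
[ 0.54361228 -0.05947741 -0.34397196] [ 0.3 -0.6  0.   0.9 -0.9  0.1 -1.1  0.3  3.2  3.3  0.1 -1.8 -0.3  0.1]
knob [np.float64(0.4987048491593467), np.float64(-0.10181324554486029), 0.066]
upA [ 0.569  -0.0853  0.092 ] [ 0.0326 -0.0157]
upB [ 0.5093 -0.0711  0.092 ] [-0.0283 -0.0225]
blk [ 0.5606 -0.0144  0.041 ] [0.0008 0.0482]
w1 [ 0.5138 -0.1128  0.066 ] [-0.0101 -0.0603]
w2 [ 0.4827 -0.0955  0.066 ] [-0.0452 -0.0545]
sA [ 0.5118 -0.0653  0.092 ] [-0.0279 -0.0162]
sB [ 0.5665 -0.0847  0.092 ] [ 0.0301 -0.0161]
sw1 [ 0.4829 -0.0901  0.066 ] [-0.0468 -0.0493]
sw2 [ 0.5168 -0.1123  0.066 ] [-0.0074 -0.0587]
```

View pics/ov3.png

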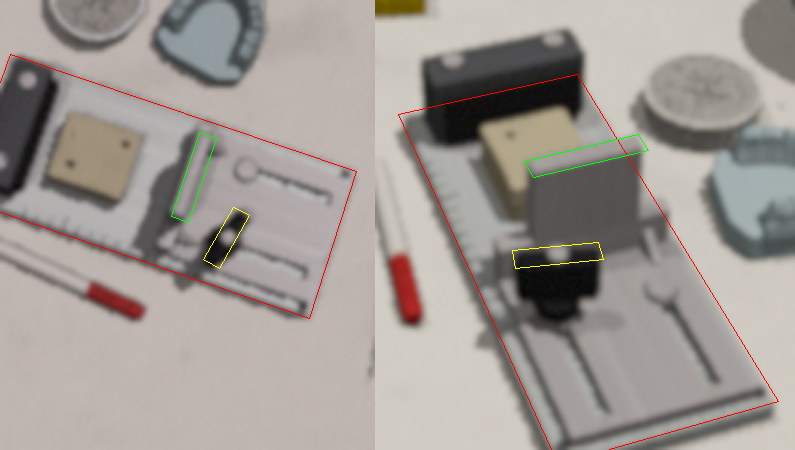

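The fit is good to about 2 mm: jig yaw ≈ -0.344, fence grip at jig y ≈ -0.020, wing at ≈ -0.2 rad relative to the jig. Now moving over.

```bash
for i in 1 2 3; do :; done
python3 -m jog '[{"translation":[-0.027,-0.0314,0],"roll":0,"claw":-0.15},{"translation":[-0.027,-0.0314,0],"roll":0,"claw":-0.15},{"translation":[-0.027,-0.0314,0],"roll":0,"claw":-0.15},{"translation":[-0.027,-0.0314,0],"roll":0,"claw":-0.15},{"translation":[-0.027,-0.0314,0],"roll":0,"claw":-0.15}]' 40
```

```text
t: 1.92
position: [0.3101, 0.4931, 0.2314]
ee_rot: [3.141, 0.0, 2.816]
force: [0.7, -0.3, 0.6]
grip_width: 0.0362
finger_force: 0.0
```

```bash
python3 -m jog '[{"translation":[-0.027,-0.0314,0],"roll":0,"claw":-0.15},{"translation":[-0.027,-0.0314,0],"roll":0,"claw":-0.15},{"translation":[-0.027,-0.0314,0],"roll":0,"claw":-0.15},{"translation":[-0.027,-0.0314,0],"roll":0,"claw":-0.15},{"translation":[-0.027,-0.0314,0],"roll":0,"claw":-0.15}]' 
python3 -m jog '[{"translation":[-0.027,-0.0314,0],"roll":0,"claw":-0.15},{"translation":[-0.027,-0.0314,0],"roll":0,"claw":-0.15},{"translation":[-0.027,-0.0314,0],"roll":0,"claw":-0.15},{"translation":[-0.027,-0.0314,0],"roll":0,"claw":-0.15},{"translation":[-0.027,-0.0314,0],"roll":0,"claw":-0.15}]' 
python3 -m jog '[{"translation":[-0.027,-0.0314,0],"roll":1,"claw":-0.15},{"translation":[-0.027,-0.0314,0],"roll":0,"claw":-0.15},{"translation":[-0.027,-0.0314,0],"roll":0,"claw":-0.15},{"translation":[-0.027,-0.0314,0.02],"roll":0,"claw":-0.15},{"translation":[0,0,0],"roll":0,"claw":-0.15}]' 
python3 - <<'E'
from h import *
s=manip.get_state();print(np.round(s["qpos"],3),np.round(s["position"],4),np.round(s["ee_rot"],4),np.round(s["force"],2),np.round(s["torque"],3))
E
```

```text
t: 2.33
position: [0.3878, 0.3012, 0.2316]
ee_rot: [3.141, 0.0, 2.816]
force: [1.4, 0.3, -0.4]
grip_width: 0.0363
finger_force: 0.0
t: 2.75
position: [0.4655, 0.1091, 0.2317]
ee_rot: [3.141, 0.001, 2.816]
force: [1.1, 0.7, -0.1]
grip_width: 0.0364
finger_force: 0.0
t: 3.17
position: [0.5251, -0.0476, 0.2118]
ee_rot: [-3.139, 0.002, 2.79]
force: [0.2, 0.2, 0.4]
grip_width: 0.0361
finger_force: 0.0
[-0.087  0.39   0.092  2.076 -0.05   0.677  1.256] [ 0.5251 -0.0476  0.2118] [-3.1387e+00  1.6000e-03  2.7895e+00] [0.21 0.16 0.38] [0.027 0.041 0.04 ]
```

```bash
python3 -m jog '[{"translation":[-0.029,-0.025,0.02],"roll":0,"claw":-0.15},{"translation":[0,0,0.02],"roll":0,"claw":-0.15},{"translation":[0,0,0],"roll":0,"claw":-0.15},{"translation":[0,0,0],"roll":0,"claw":-0.15}]' 
python3 - <<'E'
from h import *
s=manip.get_state();print(np.round(s["position"],4),np.round(s["ee_rot"],4))
f=imaging.grab_frame("scene");t=imaging.grab_frame("top")
a=cv2.resize(f["color"][170:370,270:470],None,fx=2,fy=2,interpolation=cv2.INTER_CUBIC)
b=cv2.resize(t["color"][170:370,270:470],None,fx=2,fy=2,interpolation=cv2.INTER_CUBIC)
cv2.imwrite("pics/near.png",np.hstack([a,b]))
E
```

```text
t: 3.5
position: [0.5411, -0.0716, 0.1733]
ee_rot: [-3.141, -0.003, 2.798]
force: [-0.5, 0.2, 0.3]
grip_width: 0.0366
finger_force: 0.0
[ 0.5411 -0.0716  0.1733] [-3.1411e+00 -2.7000e-03  2.7980e+00]
```

View pics/near.png

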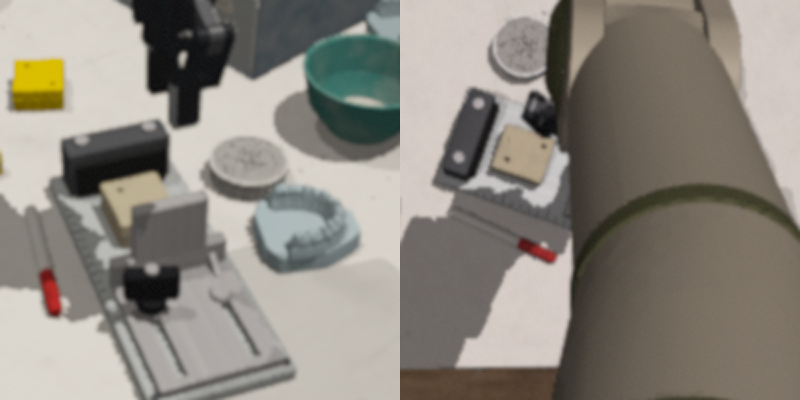

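The gripper hangs above the plate, open and aligned; the fence, block and knob are undisturbed (scene crop: fence about (170,230), knob about (150,285)). Lowering.

```bash
python3 -m jog '[{"translation":[-0.0063,-0.0078,0.03],"roll":0,"claw":-0.15},{"translation":[0,0,0.03],"roll":0,"claw":-0.15},{"translation":[0,0,0.012],"roll":0,"claw":-0.15},{"translation":[0,0,0],"roll":0,"claw":-0.15},{"translation":[0,0,0],"roll":0,"claw":-0.15}]' 
python3 -m jog '[{"translation":[0,0,0.02],"roll":0,"claw":-0.15},{"translation":[0,0,0.018],"roll":0,"claw":-0.15},{"translation":[0,0,0],"roll":0,"claw":-0.15},{"translation":[0,0,0],"roll":0,"claw":-0.15}]' 

```

```text
t: 4.02
position: [0.5454, -0.0804, 0.1026]
ee_rot: [3.141, -0.0, 2.8]
force: [-1.1, -0.4, 0.1]
grip_width: 0.0365
finger_force: 0.0
t: 4.35
position: [0.5456, -0.0809, 0.065]
ee_rot: [3.141, 0.001, 2.799]
force: [-0.7, 0.4, 0.6]
grip_width: 0.0363
finger_force: 0.0
```

```bash
python3 -m jog '[{"translation":[0,0,0.005],"roll":0,"claw":-0.3},{"translation":[0,0,0],"roll":0,"claw":-0.5},{"translation":[0,0,0],"roll":0,"claw":-0.6},{"translation":[0,0,0],"roll":0,"claw":-1},{"translation":[0,0,0],"roll":0,"claw":-1}]' 25
python3 -m jog '[{"translation":[0,0,0],"roll":0,"claw":-1},{"translation":[0,0,0],"roll":0,"claw":-1},{"translation":[0,0,0],"roll":0,"claw":-1}]'
python3 - <<'E'
from h import *
s=manip.get_state();print(np.round(s["position"],4),np.round(s["ee_rot"],4),np.round(s["force"],2),np.round(s["torque"],3))
E
```

```text
t: 4.77
position: [0.5466, -0.0791, 0.06]
ee_rot: [3.139, 0.002, 2.8]
force: [0.9, 8.7, 4.9]
grip_width: 0.0117
finger_force: 29.1
t: 5.02
position: [0.5466, -0.0791, 0.06]
ee_rot: [3.139, 0.002, 2.8]
force: [1.7, 9.2, 5.6]
grip_width: 0.0114
finger_force: 29.1
[ 0.5466 -0.0791  0.06  ] [3.1388e+00 1.9000e-03 2.8000e+00] [1.72 9.19 5.57] [ 1.482 -0.245 -0.289]
```

```bash
python3 -m jog '[{"translation":[0,0.003,0],"roll":0,"claw":-1},{"translation":[0,0.006,0],"roll":0,"claw":-1},{"translation":[0,0.006,0],"roll":0,"claw":-1},{"translation":[0,0.006,0],"roll":0,"claw":-1},{"translation":[0,0.004,0],"roll":0,"claw":-1}]'
python3 -m jog '[{"translation":[0,0.002,0],"roll":0,"claw":-1},{"translation":[0,0.002,0],"roll":0,"claw":-1},{"translation":[0,0.002,0],"roll":0,"claw":-1},{"translation":[0,0.002,0],"roll":0,"claw":-1},{"translation":[0,0.002,0],"roll":0,"claw":-1}]'
python3 - <<'E'
from h import *
p=np.load("jig.npy")
s=manip.get_state();d=np.array(s["position"])-[.5466,-.0791,.06];print("slide",d@[.337,.941,0],"lat",d@[.941,-.337,0],np.round(s["ee_rot"],4),np.round(s["force"],2),"Fy",np.dot(s["force"],[.337,.941,0]),np.round(s["torque"],3))
E
```

```text
t: 5.43
position: [0.5535, -0.0601, 0.06]
ee_rot: [-3.14, 0.001, 2.796]
force: [-2.6, -8.7, 7.5]
grip_width: 0.0117
finger_force: 28.5
t: 5.85
position: [0.5567, -0.0512, 0.06]
ee_rot: [-3.139, 0.001, 2.795]
force: [-2.7, -8.4, 7.9]
grip_width: 0.0119
finger_force: 28.4
slide 0.02965404592510597 lat 0.00012971331601976832 [-3.1393e+00  1.2000e-03  2.7953e+00] [-2.74 -8.36  7.9 ] Fy -8.789414720464583 [-1.736  0.488 -0.061]
```

```bash
cat > st.py <<'E'
from h import *
s=manip.get_state();d=np.array(s["position"])-[.5466,-.0791,.06];print("slide %.4f lat %.4f Fy %.2f"%(d@[.337,.941,0],d@[.941,-.337,0],np.dot(s["force"],[.337,.941,0])),np.round(s["force"],1),np.round(s["torque"],2))
E
python3 -m jog '[{"translation":[0,0.002,0],"roll":0,"claw":-1},{"translation":[0,0.002,0],"roll":0,"claw":-1},{"translation":[0,0.002,0],"roll":0,"claw":-1},{"translation":[0,0.002,0],"roll":0,"claw":-1},{"translation":[0,0.002,0],"roll":0,"claw":-1}]' >/dev/null; python3 st.py
python3 -m jog '[{"translation":[0,0.001,0],"roll":0,"claw":-1},{"translation":[0,0.001,0],"roll":0,"claw":-1},{"translation":[0,0.001,0],"roll":0,"claw":-1},{"translation":[0,0.001,0],"roll":0,"claw":-1}]' >/dev/null; python3 st.py
```

```text
slide 0.0395 lat 0.0002 Fy -10.08 [-2.3 -9.9  7.2] [-1.84  0.44 -0.01]
slide 0.0435 lat 0.0002 Fy -9.35 [-3.4 -8.7  6.8] [-1.76  0.47  0.01]
```

```bash
python3 -m jog '[{"translation":[0,0.0005,0],"roll":0,"claw":-1},{"translation":[0,0.0005,0],"roll":0,"claw":-1},{"translation":[0,0.0005,0],"roll":0,"claw":-1}]' >/dev/null; python3 st.py
python3 -m jog '[{"translation":[0,0.0005,0],"roll":0,"claw":-1},{"translation":[0,0.0005,0],"roll":0,"claw":-1}]' >/dev/null; python3 st.py
python3 -m jog '[{"translation":[0,0.0005,0],"roll":0,"claw":-1}]' >/dev/null; python3 st.py
python3 -m jog '[{"translation":[0,0.0005,0],"roll":0,"claw":-1}]' >/dev/null; python3 st.py
python3 - <<'E'
from h import *
f=imaging.grab_frame("scene")
cv2.imwrite("pics/c1.png",cv2.resize(f["color"][215:315,290:410],None,fx=5,fy=5,interpolation=cv2.INTER_CUBIC))
E
```

```text
slide 0.0450 lat 0.0002 Fy -9.28 [-2.6 -8.9  7.3] [-1.77  0.46 -0.04]
slide 0.0460 lat 0.0002 Fy -9.72 [-2.6 -9.4  7.5] [-1.82  0.45 -0.01]
slide 0.0463 lat 0.0003 Fy -10.99 [ -3.1 -10.6   8. ] [-2.15  0.51 -0.03]
slide 0.0464 lat 0.0002 Fy -11.42 [ -3.9 -10.7   7.1] [-2.23  0.56 -0.01]
```

View pics/c1.png

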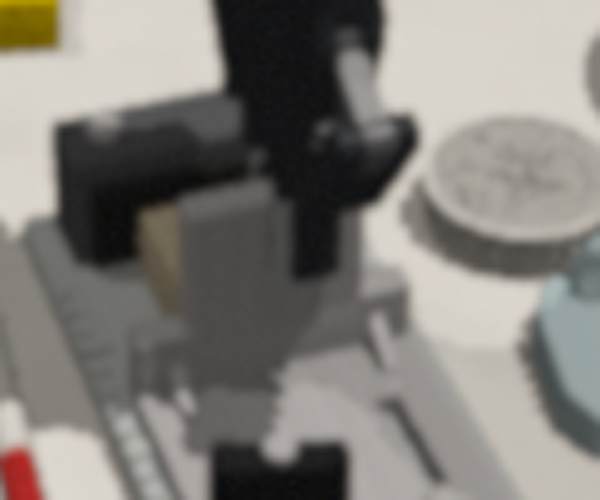

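The block has reached the pad: the force stepped up at slide 0.0462 and the fence nearly stopped. The picture shows the block (165,255) between the fence and the jaw. I'll press on to about +1 mm.

```bash
python3 -m jog '[{"translation":[0,0.0004,0],"roll":0,"claw":-1}]' >/dev/null; python3 st.py
python3 -m jog '[{"translation":[0,0.0004,0],"roll":0,"claw":-1}]' >/dev/null; python3 st.py
python3 -m jog '[{"translation":[0,0.0004,0],"roll":0,"claw":-1}]' >/dev/null; python3 st.py
python3 -m jog '[{"translation":[0,0,0],"roll":0,"claw":-1}]' >/dev/null; python3 st.py
```

```text
slide 0.0466 lat 0.0002 Fy -13.15 [ -4.6 -12.3   8.3] [-2.29  0.58  0.01]
slide 0.0468 lat 0.0003 Fy -12.55 [ -3.5 -12.1   8.4] [-2.4   0.63 -0.01]
slide 0.0470 lat 0.0002 Fy -13.88 [ -3.5 -13.5   8.1] [-2.48  0.68 -0.02]
slide 0.0470 lat 0.0002 Fy -12.83 [ -3.1 -12.5   8. ] [-2.36  0.65 -0.06]
```

```bash
python3 -m jog '[{"translation":[0,0.0004,0],"roll":0,"claw":-1},{"translation":[0,0,0],"roll":0,"claw":-1}]' >/dev/null; python3 st.py
python3 -m jog '[{"translation":[0,0.0002,0],"roll":0,"claw":-1},{"translation":[0,0,0],"roll":0,"claw":-1}]' >/dev/null; python3 st.py
```

```text
slide 0.0472 lat 0.0002 Fy -14.40 [ -3.9 -13.9   7.7] [-2.51  0.66  0.01]
slide 0.0473 lat 0.0002 Fy -14.27 [ -3.5 -13.9   7.9] [-2.58  0.71  0.02]
```

```bash
python3 -m jog '[{"translation":[0,-0.001,0],"roll":0,"claw":-1},{"translation":[0,-0.0007,0],"roll":0,"claw":-1},{"translation":[0,0,0],"roll":0,"claw":-1}]' >/dev/null; python3 st.py

```

```text
slide 0.0472 lat 0.0002 Fy -8.71 [-1.3 -8.8  6.9] [-1.63  0.41 -0.1 ]
```

```bash
python3 -m jog '[{"translation":[0,-0.001,0],"roll":0,"claw":-1},{"translation":[0,-0.0004,0],"roll":0,"claw":-1},{"translation":[0,0,0],"roll":0,"claw":-1}]' >/dev/null; python3 st.py
python3 -m jog '[{"translation":[0,0,0],"roll":0,"claw":-0.6},{"translation":[0,0,0],"roll":0,"claw":-0.5},{"translation":[0,0,0],"roll":0,"claw":-0.35},{"translation":[0,0,0],"roll":0,"claw":-0.35}]'; python3 st.py
python3 - <<'E'
from h import *
f=imaging.grab_frame("scene")
cv2.imwrite("pics/c2.png",cv2.resize(f["color"][215:315,290:410],None,fx=5,fy=5,interpolation=cv2.INTER_CUBIC))
E
```

```text
slide 0.0472 lat 0.0003 Fy -4.41 [-1.2 -4.3  5.7] [-0.93  0.23 -0.13]
t: 8.73
position: [0.5625, -0.0328, 0.059]
ee_rot: [3.141, 0.0, 2.799]
force: [0.6, -0.1, 0.5]
grip_width: 0.0281
finger_force: 0.0
slide 0.0489 lat -0.0006 Fy 0.07 [ 0.6 -0.1  0.5] [-0.06  0.   -0.02]
```

View pics/c2.png

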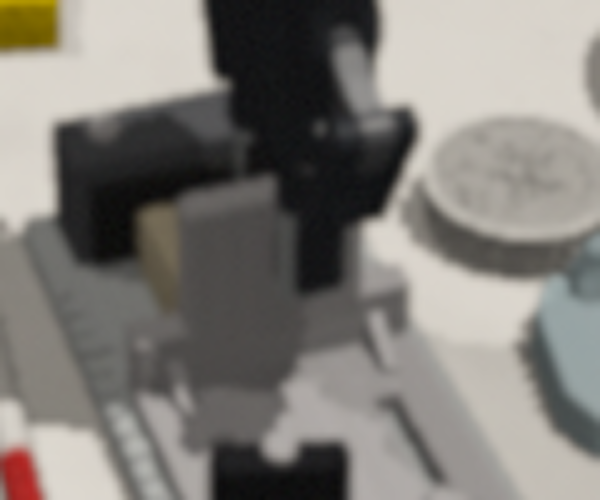

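The fence and block look unchanged in the picture. Lifting straight up, then over to the knob.

```bash
python3 -m jog '[{"translation":[0,0,-0.02],"roll":0,"claw":-0.35},{"translation":[0,0,-0.03],"roll":0,"claw":-0.35},{"translation":[0,0,-0.03],"roll":0,"claw":-0.2},{"translation":[0,0,0],"roll":0,"claw":-0.1}]'
python3 -m jog '[{"translation":[0.0123,-0.029,0],"roll":0,"claw":-0.1},{"translation":[0.0123,-0.029,0],"roll":0,"claw":-0.1},{"translation":[0.0123,-0.0285,0],"roll":0,"claw":-0.1},{"translation":[0,0,0],"roll":5.75,"claw":-0.1},{"translation":[0,0,0],"roll":5.75,"claw":-0.1}]'
python3 -m jog '[{"translation":[0,0,0.03],"roll":0,"claw":-0.1},{"translation":[0,0,0.01],"roll":0,"claw":-0.1},{"translation":[0,0,0],"roll":0,"claw":-0.1},{"translation":[0,0,0],"roll":0,"claw":-0.1}]'
python3 - <<'E'
from h import *
f=imaging.grab_frame("scene")
cv2.imwrite("pics/c3.png",cv2.resize(f["color"][215:365,280:430],None,fx=4,fy=4,interpolation=cv2.INTER_CUBIC))
E
```

```text
t: 9.12
position: [0.5648, -0.0332, 0.1434]
ee_rot: [3.139, 0.006, 2.798]
force: [1.2, 0.4, 0.3]
grip_width: 0.0385
finger_force: 0.0
t: 9.53
position: [0.497, -0.104, 0.1389]
ee_rot: [-3.141, -0.001, 2.59]
force: [0.5, 0.5, 1.1]
grip_width: 0.0384
finger_force: 0.0
t: 9.87
position: [0.4981, -0.1019, 0.0984]
ee_rot: [-3.141, -0.002, 2.599]
force: [-0.4, -0.5, 0.5]
grip_width: 0.0383
finger_force: 0.0
```

View pics/c3.png

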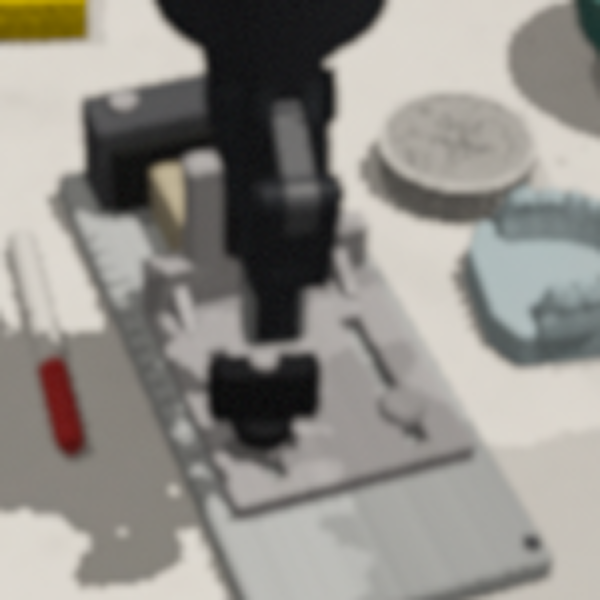

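The gripper stands over the wing (wing centre about (265,385), finger tips about (275,320)); fence, block and pen are all in place. Lowering onto the wing.

```bash
python3 -m jog '[{"translation":[0.0,0,0.02],"roll":0,"claw":-0.1},{"translation":[0,0,0.02],"roll":0,"claw":-0.1},{"translation":[0,0,0.014],"roll":0,"claw":-0.1},{"translation":[0,0,0],"roll":0,"claw":-0.1},{"translation":[0,0,0],"roll":0,"claw":-0.1}]'
python3 -m jog '[{"translation":[0,0,0],"roll":0,"claw":-0.5},{"translation":[0,0,0],"roll":0,"claw":-0.6},{"translation":[0,0,0],"roll":0,"claw":-1},{"translation":[0,0,0],"roll":0,"claw":-1},{"translation":[0,0,0],"roll":0,"claw":-1}]' 40
python3 st.py
```

```text
t: 10.33
position: [0.4986, -0.1021, 0.0452]
ee_rot: [-3.141, -0.001, 2.598]
force: [0.7, 0.9, -0.2]
grip_width: 0.0383
finger_force: 0.0
t: 10.75
position: [0.4998, -0.1014, 0.0462]
ee_rot: [3.14, 0.002, 2.599]
force: [1.2, 3.8, 5.7]
grip_width: 0.0114
finger_force: 42.1
slide -0.0368 lat -0.0365 Fy 3.99 [1.2 3.8 5.7] [ 0.57 -0.15  0.13]
```

```bash
cat > st2.py <<'E'
from h import *
s=manip.get_state();print("turn %.3f"%(2.599-s["ee_rot"][2]),np.round(s["position"],4),np.round(s["force"],1),np.round(s["torque"],2),round(s["grip_width"],4),round(s["qpos"][6],2))
E
python3 -m jog '[{"translation":[0,0,0],"roll":4,"claw":-1},{"translation":[0,0,0],"roll":4,"claw":-1},{"translation":[0,0,0],"roll":4,"claw":-1},{"translation":[0,0,0],"roll":4,"claw":-1},{"translation":[0,0,0],"roll":4,"claw":-1}]' 60 >/dev/null; python3 st2.py
python3 -m jog '[{"translation":[0,0,0],"roll":4,"claw":-1},{"translation":[0,0,0],"roll":4,"claw":-1},{"translation":[0,0,0],"roll":4,"claw":-1},{"translation":[0,0,0],"roll":4,"claw":-1},{"translation":[0,0,0],"roll":0,"claw":-1}]' >/dev/null; python3 st2.py
```

```text
turn 0.352 [ 0.4998 -0.1014  0.0463] [0.3 2.2 7.2] [ 0.53 -0.1   0.15] 0.0104 1.09
turn 0.633 [ 0.4998 -0.1014  0.0462] [0.3 3.1 8.2] [ 0.55 -0.14 -0.14] 0.0108 0.94
```

```bash
python3 -m jog '[{"translation":[0,0,0],"roll":3,"claw":-1},{"translation":[0,0,0],"roll":3,"claw":-1},{"translation":[0,0,0],"roll":3,"claw":-1}]' >/dev/null; python3 st2.py
python3 -m jog '[{"translation":[0,0,0],"roll":3,"claw":-1},{"translation":[0,0,0],"roll":3,"claw":-1},{"translation":[0,0,0],"roll":3,"claw":-1}]' >/dev/null; python3 st2.py
python3 -m jog '[{"translation":[0,0,0],"roll":3,"claw":-1},{"translation":[0,0,0],"roll":3,"claw":-1}]' >/dev/null; python3 st2.py
python3 -m jog '[{"translation":[0,0,0],"roll":3,"claw":-1},{"translation":[0,0,0],"roll":3,"claw":-1}]' >/dev/null; python3 st2.py
```

```text
turn 0.788 [ 0.4998 -0.1014  0.0463] [0.9 2.5 7.5] [ 0.41 -0.07  0.27] 0.0106 0.85
turn 0.945 [ 0.4998 -0.1014  0.0463] [0.7 1.7 7.1] [0.4  0.01 0.33] 0.0109 0.76
turn 1.049 [ 0.4998 -0.1014  0.0462] [0.9 2.2 7.7] [ 0.41 -0.01  0.3 ] 0.0108 0.7
turn 1.154 [ 0.4998 -0.1014  0.0462] [0.2 2.2 7.8] [ 0.38 -0.05  0.33] 0.0109 0.64
```

```bash
python3 -m jog '[{"translation":[0,0,0],"roll":3,"claw":-1},{"translation":[0,0,0],"roll":3,"claw":-1}]' >/dev/null; python3 st2.py
python3 -m jog '[{"translation":[0,0,0],"roll":2,"claw":-1},{"translation":[0,0,0],"roll":0,"claw":-1}]' >/dev/null; python3 st2.py
python3 -m jog '[{"translation":[0,0,0],"roll":0,"claw":-0.6},{"translation":[0,0,0],"roll":0,"claw":-0.4},{"translation":[0,0,0],"roll":0,"claw":-0.1},{"translation":[0,0,0],"roll":0,"claw":-0.1}]'
python3 st2.py
python3 -m jog '[{"translation":[0,0,-0.02],"roll":0,"claw":-0.1},{"translation":[0,0,-0.04],"roll":0,"claw":-0.1},{"translation":[0,0,-0.04],"roll":0,"claw":-0.1},{"translation":[0,0,-0.04],"roll":0,"claw":-0.1},{"translation":[0,0,0],"roll":0,"claw":-0.1}]'
```

```text
turn 1.259 [ 0.4998 -0.1014  0.0462] [1.4 2.3 7.3] [ 0.43 -0.04  0.35] 0.0106 0.58
turn 1.294 [ 0.4999 -0.1014  0.0463] [1.4 1.6 7.9] [ 0.38 -0.01  0.14] 0.0108 0.56
t: 13.08
position: [0.4986, -0.1022, 0.0451]
ee_rot: [3.141, -0.0, 1.306]
force: [0.2, -0.2, 0.4]
grip_width: 0.0385
finger_force: 0.0
turn 1.293 [ 0.4986 -0.1022  0.0451] [ 0.2 -0.2  0.4] [-0.07  0.01 -0.02] 0.0385 0.56
t: 13.5
position: [0.5009, -0.1034, 0.1905]
ee_rot: [3.134, -0.001, 1.305]
force: [1.7, -0.3, 0.0]
grip_width: 0.0384
finger_force: 0.0
```

Released and lifted. Next I move the arm aside to get a clear final view.

```bash
python3 -m jog '[{"translation":[0.04,0,0],"roll":0,"claw":-0.1},{"translation":[0.04,0,0],"roll":0,"claw":-0.1},{"translation":[0.04,0,0],"roll":0,"claw":-0.1},{"translation":[0.04,0,0],"roll":0,"claw":-0.1},{"translation":[0.04,0,0],"roll":0,"claw":-0.1}]'
python3 -m jog '[{"translation":[0.04,0,0],"roll":0,"claw":-0.1},{"translation":[0.02,0,0],"roll":0,"claw":-0.1},{"translation":[0,0,0],"roll":0,"claw":-0.1}]'
python3 - <<'E'
from h import *
f=imaging.grab_frame("scene");t=imaging.grab_frame("top");p=np.load("jig.npy")
a=cv2.resize(f["color"][215:365,275:405],None,fx=3,fy=3,interpolation=cv2.INTER_CUBIC)
b=cv2.resize(t["color"][180:330,300:430],None,fx=3,fy=3,interpolation=cv2.INTER_CUBIC)
cv2.imwrite("pics/end.png",np.hstack([a,b]))
E
```

```text
t: 13.92
position: [0.551, 0.0928, 0.1849]
ee_rot: [-3.142, -0.0, 1.306]
force: [1.2, -1.0, 1.4]
grip_width: 0.0384
finger_force: 0.0
t: 14.17
position: [0.5672, 0.1549, 0.1839]
ee_rot: [-3.141, -0.001, 1.314]
force: [0.8, -0.0, -0.4]
grip_width: 0.0384
finger_force: 0.0
```

View pics/end.png

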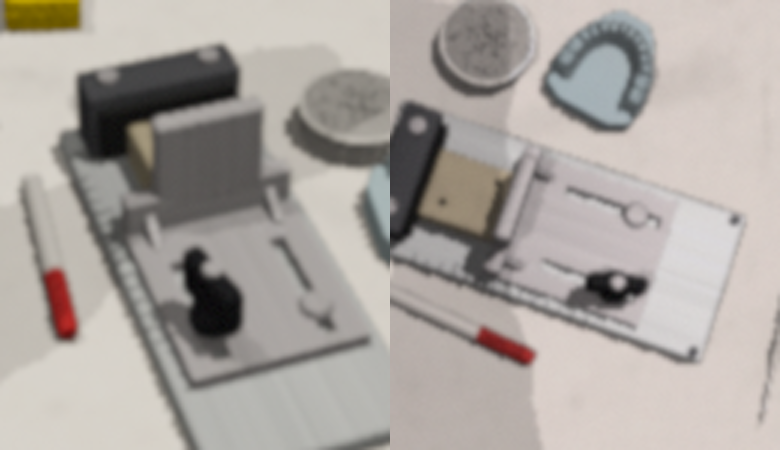

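The block stands between the fence and the jaw pad (top crop (465,195)). The wing is turned about 74° (top crop (615,285)). The pen, tin and model have not moved. Handing in.

```bash
python3 -c "
from h import *
print(manip.finish_job())"
```

```text
the job is handed in; nothing more can be done
None
```

I slid the fence up so it holds the die block with the jaw pad pressed in about 1 mm (by the force readings), then turned the wing knob 1.29 rad clockwise until it was tight and let go. I handed the job in at about 14 s; the last pictures show the pen, tin and study model where they were, but no verdict came back.

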